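Shift the laboratory pump's gearbox into third

ROBOT

A 6-joint arm with a two-finger parallel gripper is mounted at the origin on the work surface. World frame = base frame: x ahead of the robot, y to its left, z up, the work surface at z = 0. Lengths are in mm, angles in rad, forces in N, time in s.
With the tool pointing down it reaches from about 275 to 975 mm from the base axis. Payload 8.4 kg.
Tool frame: the origin (TCP) lies at the very end of the fingers, on their centre line; the grasp point (between the pads) lies 19 mm behind it; z points along the fingers, y is the direction in which the jaws open and shut (so a half turn about z gives the same grasp; the last joint's range is limited). The gripper opens to 92 mm and grips with 3 to 60 N. Pads are 20 mm wide; open, the fingers measure 128 mm over their backs; the gripper's body (75 mm by 189 mm) begins 69 mm behind the grasp point.
Start: joints at [1.175, 0.353, 1.633, -0, 1.155, -0.002], TCP at [239.811, 577.164, 214.583] pointing down, gripper open.
Joint ranges: [-2.63, 2.63], [-0.92, 2.1], [0.06, 2.66], [-1.3, 4.44], [0, 2.69], [-3.02, 3.02]. Speed limits (rad/s): [2.22, 2.22, 2.79, 3.14, 3.14, 3.14].

INTERFACE

Orientations are given as a rotation vector (axis times angle).
In Python, from cell import sense, camera, camera_params, hand_in gives the robot as it stands. The module is installed in compiled form; this text tells all that it offers.
- The arm moves only by the tool jog_arm, never from a script. Its argument "series" is a list that holds one entry, the list of rows, each a list of 5 numbers: the shift along the tool's x, y, z normalised to -1 to 1, where 1 is 0.5 m, then the turn about the tool's z normalised to -1 to 1, where 1 is 180 degrees, then the closure, from -1 (fully open) to 1 (shut). A call has 1 to 5 rows; each row is the pose to reach, as a shift and turn from the pose commanded when the call began, along the tool's axes at that moment, turning the shorter way round; what a row does not reach only later rows make up. A row lasts 1/10 s, in which the tool goes at most 50 mm and 8.59 degrees, less where a joint would pass 70% of its speed; a pose out of reach is approached as far as the arm can. A call with a number of a shift or a turn outside -1 to 1 is refused whole. A call with a gripper value outside its range is refused whole. The fingers move at their own pace and stop on an object; "grip_force" is the grip in N (left out, the last holds). Time passes only in rows, so rows that repeat a pose let the fingers close. It gives the time, the measured TCP pose, the force and the opening at its end, in the units of the state.
- sense(): the state, without advancing time (a new reading comes with each control period).
- camera(name): name is "scene" or "top" or "wrist"; returns (picture, depth): 420x560x3 uint8, red, green, blue; 420x560 float32, mm along the optical axis (not along the pixel's ray), 0 where there is no reading.
- camera_params(name): a dict with "fx", "fy", "cx", "cy" (pixels), "world_from_camera" (4x4, takes a point from camera to world coordinates); the wrist camera has in their place "hand_eye" (4x4, takes a point from camera to tool coordinates, whose origin is the TCP and whose axes are the flange's). Camera axes: x right, y down, z forward; pixel columns grow to the right and rows downward; lengths in mm; the calibration is good to about 2 mm. The wrist camera is an equidistant fisheye: a pixel r from the principal point sees the ray r / f radians off the axis. A picture is of the moment at which its call begins: read the wrist's pose just before it. camera_params takes no time and is no camera call.
- hand_in(): hands the job in, once; it reports no verdict.
The state is a dict: "time": time; "joint_positions": joint angles; "qvel": joint speeds; "joint_efforts": joint torques, N m; "position": TCP position; "tool_rot": TCP orientation; "force": force on the tool from outside, world axes, zero at the start; "wrist_torque": the same for the moment, N m; "finger_gap": finger opening in mm.
Only numpy, scipy, OpenCV 4.12 (cv2) and the standard library are available. Lean on these libraries where they do the work, as an engineer would, in place of code of your own. Each camera call takes 0.05 s, during which the arm holds its last target.

TASK

Put the pump's gearbox into third: with the fingertips push the black ball on the gear lever to neutral, across the H-shaped gate to the right-hand side, and then forward, away from you, until the lever is fully home in the third slot (front right, three dots). Push the ball from the outside without taking the lever between the fingers, do not force it or let it dip into fourth (rear right), and leave the tools, glassware and loose parts around the machine where they are. Let go and finish clear of it.

Things in the scene. Friction and masses are not known exactly. Their poses are not given: they have to be found in the camera images.
- pump_set: heavy motor pump set, fixed in place, base plate 700 x 190 mm; from the robot at yaw 0: finned motor left (+y), cast gearbox middle, dark boxy guard and round pump right (-y). Origin on the bench under the gate's centre; x forward (away from the robot's side), y left, z up. Only the lever stands higher than 205 mm (gate plate 171, motor's terminal box 197, pump flange 200 mm)
- lever_across (a joint): gear lever tilt across, rad: +0.26 = right-hand stop (machine -y: third and fourth slots), -0.26 = left-hand stop (first and second), where it starts. It passes between the sides only through the neutral channel. Dry friction about 3.5 N at the ball, no spring: it stays where it is left
- lever_fore (a joint): gear lever tilt fore and aft, rad: +0.30 = forward stop (machine +x: first and third), 0 = neutral, -0.30 = rearward stop (second and fourth). Starts anywhere between the stops. The lever can go across within about 0.03 rad of 0; rounded gate corners (5 mm) guide it. Dry friction about 3.5 N at the ball, no spring: it stays where it is left
- ball (a point): centre of the lever's black ball knob, 40 mm diameter, on a 10 mm steel rod. The lever pivots on the machine's z axis, 101 mm above the bench; ball 180 mm from the pivot. With a = lever_across, f = lever_fore it is at (180 sin f, -180 cos f sin a, 101 + 180 cos f cos a) mm in the pump_set frame: 53 mm to each end, 46 mm to each side, 265 to 281 mm high
- neck (a point): point on the lever's bare rod, 30 mm below the centre of the ball
- gate_centre (a point): centre of the gate's upper face, 171 mm above the bench: metal plate 110 x 110 x 6 mm with an H-shaped opening, two 14 mm slots fore and aft, 56 mm long, 37 mm apart, joined in the middle by a 14 mm cross channel (neutral). Axes as pump_set. Dots beside the slot ends count them: one front left, two rear left, three front right, four rear right
- third_slot (a point): the place on the gate's upper face, in the front right-hand (third) slot, where the rod stands when the lever is fully home in third
- oil_bottle: loose bystander: white plastic oil bottle with a grey cap, 48 mm across, 130 mm tall, on the bench in front of the gearbox; origin at the middle of its underside
- spanner: loose bystander: steel spanner 160 mm long, lying on the bench in front of the gearbox; origin at the middle of its underside
- conical_flask: loose bystander: small glass conical flask, 52 mm across the base, 85 mm tall, on the bench behind the gearbox, to the right; origin at the middle of its underside
- beaker: loose bystander: glass beaker, 68 mm across, 90 mm tall, on the bench behind the gearbox, to the left; origin at the middle of its underside
- socket: loose bystander: steel drive socket, 26 mm across, 36 mm tall, standing on the flat top of the dark coupling guard right of the gearbox, 150 mm above the bench; origin at the middle of its underside
- pipe_plug: loose bystander: brass pipe plug, 26 mm across, 26 mm tall, standing on the motor's terminal box left of the gearbox, 197 mm above the bench; origin at the middle of its underside

How it is judged (in metres and radians):
On the way, in this order (a step that is already met when the one before it is completed fails the run):
1. the lever has been brought across to the right-hand side in neutral (value of joint lever_across above 0.2 rad and value of joint lever_fore between -0.15 and 0.2 rad), for 0.05 s.
2. the lever is home in the third slot (value of joint lever_across above 0.2 rad and value of joint lever_fore above 0.26 rad), for 0.1 s.
At the end, for the whole second after the job is handed in: the lever stands still in the third slot: lever_across above 0.2 rad (right-hand side) and lever_fore above 0.26 rad (within about 7 mm, at the ball, of the forward stop), and every loose bystander is within 25 mm of where it was, the standing ones upright to 0.2 rad (all of step 2 and velocity of joint lever_across between -0.05 and 0.05 rad/s and velocity of joint lever_fore between -0.05 and 0.05 rad/s and distance of each of oil_bottle, spanner, conical_flask, beaker, socket, pipe_plug from where it was at the start of the episode below 0.025 m and angle between each of oil_bottle, conical_flask, beaker, socket, pipe_plug's own z axis and vertical below 0.2 rad); the robot touches nothing.
It fails at once if the ball or rod of the lever is taken between the fingers (grasp point within 22 mm of the ball's centre or 13 mm of the neck) (distance between the grasp point and ball below 0.022 m or distance between the grasp point and neck below 0.013 m).
It fails at once if the lever dips into the fourth slot (more than 0.15 rad back of neutral on the right-hand side) (value of joint lever_across above 0.1 rad and value of joint lever_fore below -0.15 rad).
It fails at once if the lever or machine is forced (more than 60 N) (contact force between any of the fingers, the arm and pump_set above 60 N).
It fails at once if a loose bystander is lifted, carried or pushed more than 25 mm (distance of any of oil_bottle, spanner, conical_flask, beaker, socket, pipe_plug from where it was at the start of the episode above 0.025 m).
It also fails if it takes over 72 s, if anything falls off the work surface, if the arm or the gripper's body presses on something with over 40 N, if the wrist force passes 120 N, or if a joint passes its speed limit or range.

## Working session

There is one attempt and no reset: what is moved stays moved. The work goes in short steps, Python scripts to look and compute and a tool call to move; the robot and the scene stay as the last step left them, time stands still between calls to the robot, and variables do not carry over. Pictures are saved under pics/ and viewed, and the job is handed in when it is done.

Besides the shell and the picture viewer there is one more tool, called after "Emit:" as name([rows], argument=value, ...), one row to a line, values as JSON. jog_arm: Moves the arm, as the interface text tells. Scaled input: -1 to 1 covers 0.5 m each way for a shift and 180 degrees each way for a turn. Its arguments: {"type":"object","properties":{"series":{"type":"array","items":{"type":"array","items":{"type":"array","items":{"type":"number","minimum":-1,"maximum":1}}}},"grip_force":{"type":"number"}},"required":["series"]}

```bash
mkdir -p pics; ls; python3 - <<'E'
from cell import *
import cv2,numpy as np
s=sense();print(s)
for n in("scene","top"):
    p,d=camera(n);cv2.imwrite(f"pics/{n}1.png",p[:,:,::-1]);np.save(f"pics/{n}1.npy",d);print(n,camera_params(n))
print(camera_params("wrist"))
E
```

```text
pics
{'time': 0.0, 'joint_positions': array([ 1.17459311e+00,  3.53666364e-01,  1.63409852e+00,  3.02240424e-05,
        1.15521660e+00, -2.43938014e-03]), 'qvel': array([ 0.00023812,  0.00011831,  0.00096215, -0.00036714,  0.00071017,
       -0.00054784]), 'joint_efforts': array([ 6.34256430e-04, -5.93851805e+01, -3.34211183e+01,  6.96435501e-02,
        2.32681353e-02, -1.03851378e-04]), 'position': array([239.61821938, 576.7166941 , 213.86756561]), 'tool_rot': array([-6.14494200e-01, -3.08060039e+00,  2.12957232e-03]), 'force': array([ 0.00462087, -0.01124361, -0.50585208]), 'wrist_torque': array([ 0.01409987, -0.04335674, -0.01754769]), 'finger_gap': 91.8304885370624}
scene {'fx': 385.27866310533585, 'fy': 385.27866310533585, 'cx': 270.6106262758749, 'cy': 214.36792950056972, 'world_from_camera': array([[ 1.17225206e-01,  5.87409711e-01, -8.00754696e-01,
         1.10255726e+03],
       [ 9.92988949e-01, -5.69838721e-02,  1.03565367e-01,
        -2.85486500e+01],
       [ 1.52051990e-02, -8.07281036e-01, -5.89971297e-01,
         5.76899642e+02],
       [ 0.00000000e+00,  0.00000
[... 279 characters left out ...]
289664e-01,  3.06539485e-03, -3.75602356e-02,
         7.79599479e+01],
       [ 3.65469165e-02, -1.64275208e-01, -9.85737277e-01,
         1.04668006e+03],
       [ 0.00000000e+00,  0.00000000e+00,  0.00000000e+00,
         1.00000000e+00]])}
{'fx': 325.19226210127806, 'fy': 325.19226210127806, 'cx': 278.647918779361, 'cy': 214.50201839933302, 'hand_eye': array([[-7.16845313e-04, -9.57872597e-01, -2.87192573e-01,
         8.05790957e+01],
       [ 9.99999371e-01, -4.38786707e-04, -1.03255839e-03,
         7.39389558e-01],
       [ 8.63043101e-04, -2.87193132e-01,  9.57872309e-01,
        -1.69436799e+02],
       [ 0.00000000e+00,  0.00000000e+00,  0.00000000e+00,
         1.00000000e+00]])}
```

View pics/scene1.png

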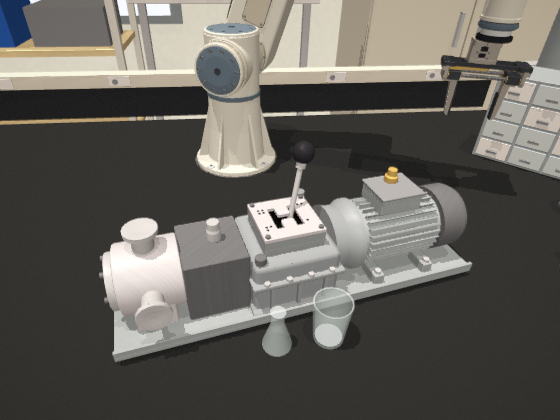

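View pics/top1.png

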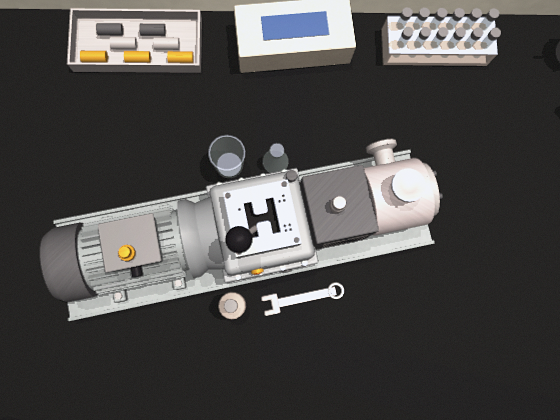

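The top view shows the ball at about (238,240), over the rear-left slot (second), with the gate centred near (262,215). The bottle is at (232,306) and the spanner at (305,297) on the robot's side. I'll measure the ball and gate from depth.

```bash
cat > h.py <<'E'
from cell import *
import cv2,numpy as np
from scipy.optimize import least_squares
def pts(n,d):
    c=camera_params(n);v,u=np.mgrid[0:420,0:560]
    P=np.stack([(u-c['cx'])/c['fx']*d,(v-c['cy'])/c['fy']*d,d],-1)
    T=c['world_from_camera'];W=P@T[:3,:3].T+T[:3,3];W[d==0]=np.nan;return W
def sphere(P,r=20):
    f=lambda q:np.linalg.norm(P-q,axis=1)-r
    return least_squares(f,P.mean(0)-[0,0,10],loss='soft_l1')
E
python3 - <<'E'
from h import *
Ws={n:pts(n,np.load(f"pics/{n}1.npy")) for n in("top","scene")}
W=Ws["top"];z=W[...,2]
m=((z>168.0)&(z<174)).astype(np.uint8)
m[:, :205]=0; m[:,320:]=0; m[:165]=0;m[285:]=0
cs,_=cv2.findContours(cv2.morphologyEx(m,cv2.MORPH_CLOSE,np.ones((3,3))),cv2.RETR_EXTERNAL,cv2.CHAIN_APPROX_NONE)
c=max(cs,key=cv2.contourArea);P=W[c[:,0,1],c[:,0,0],:2].astype(np.float32)
print(len(c),cv2.minAreaRect(P),np.nanmedian(z[m>0]))
cv2.imwrite("pics/gm.png",m*255)
img=cv2.imread("pics/top1.png")
for n in Ws:
    W=Ws[n];z=W[...,2]
    im=cv2.imread(f"pics/{n}1.png")
    roi=np.zeros(z.shape,bool)
    if n=="top": roi[220:262,220:260]=1
    else: roi[135:170,285:322]=1
    k=roi&(im.max(2)<60)&(z>235)&(z<320)
    Q=W[k];r=sphere(Q);print(n,k.sum(),r.x,np.abs(r.fun).mean(), Q[:,2].max())
E
```

```text
436 ((557.1454467773438, 68.20682525634766), (110.39530181884766, 109.94137573242188), 11.413064002990723) 170.35993659112546
top 538 [508.98590131 103.21683067 270.01159349] 0.753139343847225 292.74285595297636
scene 370 [510.30624851 102.63921703 270.50933336] 0.6181535943982928 290.4517809714763
```

```bash
python3 - <<'E'
from h import *
im=cv2.imread("pics/top1.png")
c=cv2.resize(im[150:330,180:360],None,fx=3.3,fy=3.3,interpolation=cv2.INTER_CUBIC)
g=cv2.cvtColor(cv2.imread("pics/gm.png")[150:330,180:360],cv2.COLOR_BGR2GRAY)
cv2.imwrite("pics/c1.png",c)
E
```

```text
(no output)
```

View pics/c1.png

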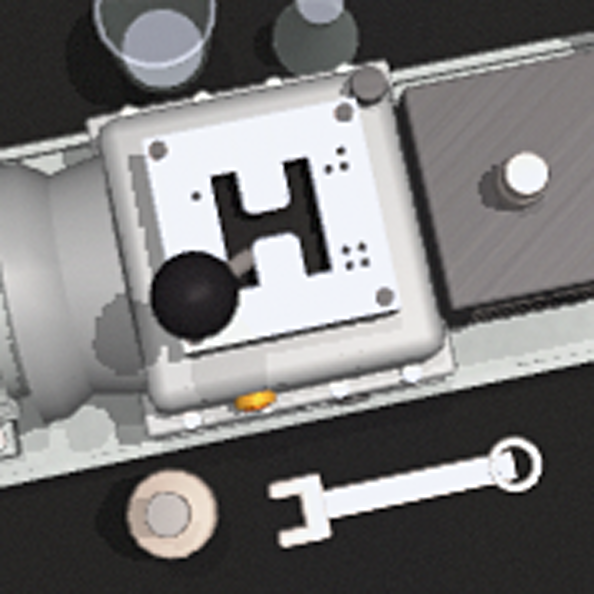

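View pics/gm.png

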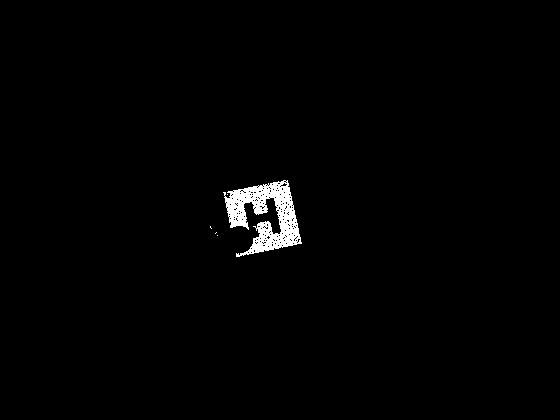

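Gate centre is at about (557, 68) with yaw +11.4°. The ball is at about (509.6, 102.9, 270), which gives f≈-0.22 and a≈-0.25 (second gear) and matches the stated height. I'll lift, close the fingers and turn so that tool x lies along the machine's +y.

Emit:
jog_arm([
  [[0,0,-0.1,0.0,1],[0,0,-0.2,0.047,1],[0,0,-0.27,0.094,1],[0,0,-0.27,0.141,1],[0,0,-0.27,0.188,1]],
])

```text
time: 0.6
position: [240.0, 577.6, 350.9]
tool_rot: [-1.493, -2.764, -0.003]
force: [-0.2, -0.6, 0.1]
finger_gap: 54.1
```

Emit:
jog_arm([
  [[0,0,0,0.045,1],[0,0,0,0.085,1],[0,0,0,0.123,1],[0,0,0,0.123,1]],
])

```text
time: 1.0
position: [239.8, 577.0, 349.2]
tool_rot: [1.991, 2.43, -0.001]
force: [0.6, -0.3, -0.8]
finger_gap: 21.9
```

```bash
cat >> h.py <<'E'
from scipy.spatial.transform import Rotation as Ro
G=np.array([557.1,68.2]);A=np.radians(11.41)
X=np.array([np.cos(A),np.sin(A)]);Y=np.array([-np.sin(A),np.cos(A)])
def mach(p): d=np.asarray(p)[:2]-G;return np.array([d@X,d@Y])
def st():
    s=sense();R=Ro.from_rotvec(s['tool_rot']).as_matrix();p=s['position']
    print('t',round(s['time'],2),'pos',p.round(1),'mach',mach(p).round(1),'toolx yaw',np.degrees(np.arctan2(R[1,0],R[0,0])).round(2),'F',s['force'].round(1),'gap',round(s['finger_gap'],1))
    return s,R
def to(mx,my,z):
    s,R=st();w=G+mx*X+my*Y;d=R.T@(np.array([w[0],w[1],z])-s['position']);print('shift norm',(d/500).round(4))
E
python3 - <<'E'
from h import *
to(-85,44,340)
E
```

```text
t 1.0 pos [239.8 577.  349.2] mach [-210.4  561.5] toolx yaw 101.35 F [ 0.6 -0.3 -0.8] gap 21.9
shift norm [-1.0347  0.2519  0.0189]
```

Emit:
jog_arm([
  [[-0.09,0.02,0,0,1],[-0.18,0.05,0,0,1],[-0.27,0.08,0,0,1],[-0.36,0.11,0,0,1],[-0.45,0.14,0,0,1]],
])

```text
time: 1.5
position: [353.5, 368.8, 349.5]
tool_rot: [1.983, 2.436, -0.0]
force: [0.9, 0.1, 0.3]
finger_gap: 0.7
```

Emit:
jog_arm([
  [[-0.09,0.02,0,0,1],[-0.18,0.05,0,0,1],[-0.27,0.08,0,0,1],[-0.36,0.11,0,0,1],[-0.45,0.112,0,0,1]],
])

```text
time: 2.0
position: [454.0, 159.4, 349.5]
tool_rot: [1.984, 2.436, 0.001]
force: [0.7, 0.8, -0.8]
finger_gap: 0.2
```

Emit:
jog_arm([
  [[-0.07,0,0,0,1],[-0.135,0,0,0,1],[-0.135,0,0,0,1]],
])

```text
time: 2.3
position: [466.4, 92.0, 349.5]
tool_rot: [1.988, 2.432, -0.001]
force: [-0.2, 0.7, 0.1]
finger_gap: 0.6
```

```bash
python3 - <<'E'
from h import *
to(-85,44,250)
for n in("scene",):
    p,d=camera(n);cv2.imwrite(f"pics/{n}2.png",p[:,:,::-1])
E
```

```text
t 2.3 pos [466.4  92.  349.5] mach [-84.2  41.2] toolx yaw 101.47 F [-0.2  0.7  0.1] gap 0.6
shift norm [ 0.0058 -0.0016  0.199 ]
```

View pics/scene2.png

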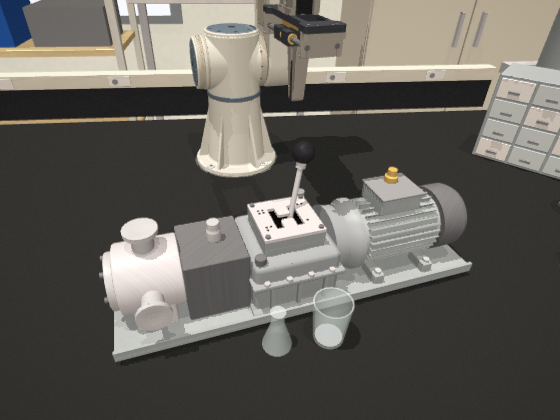

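The fingers are behind the ball and clear of it. I'll descend a little further back, then push forward.

Emit:
jog_arm([
  [[0.006,-0.02,0.08,0,1],[0.006,-0.02,0.16,0,1],[0.006,-0.02,0.197,0,1],[0.006,-0.01,0.197,0,1],[0.006,0.0,0.197,0,1]],
])

```text
time: 2.85
position: [466.1, 98.9, 251.7]
tool_rot: [-1.986, -2.434, -0.001]
force: [0.3, 0.7, 0.7]
finger_gap: 0.1
```

Emit:
jog_arm([
  [[0,0.012,0,0,1],[0,0.024,0,0,1],[0,0.036,0,0,1],[0,0.048,0,0,1],[0,0.06,0,0,1]],
])

```text
time: 3.35
position: [495.0, 104.1, 251.9]
tool_rot: [-1.988, -2.432, 0.0]
force: [-4.8, 0.0, 5.5]
finger_gap: 0.5
```

```bash
cat >> h.py <<'E'
def look(n,tag,box=None):
    p,d=camera(n);im=p[:,:,::-1];cv2.imwrite(f"pics/{n}{tag}.png",im);W=pts(n,d);z=W[...,2]
    M=(W[...,:2]-G)
    k=(im.max(2)<60)&(z>245)&(z<305)&(np.hypot(M[...,0],M[...,1])<95)
    nn,l,stt,_=cv2.connectedComponentsWithStats(k.astype(np.uint8))
    if nn<2: print('no ball');return
    i=1+np.argmax(stt[1:,4]);Q=W[l==i];r=sphere(Q);m=mach(r.x);f=np.arcsin(m[0]/180);a=np.arcsin(-m[1]/180/np.cos(f))
    print(n,'n',len(Q),'ball',r.x.round(1),'mach',m.round(1),'f',f.round(3),'a',a.round(3),'res',np.abs(r.fun).mean().round(2),'pix',stt[i])
E
python3 - <<'E'
from h import *
st();look("top",3);look("scene",3)
E
```

```text
t 3.35 pos [495.  104.1 251.9] mach [-53.8  47.5] toolx yaw 101.46 F [-4.8  0.   5.5] gap 0.5
no ball
scene n 396 ball [527.3 106.8 273.5] mach [-21.6  43.8] f -0.12 a -0.247 res 0.77 pix [296 144  24  23 396]
```

View pics/scene3.png

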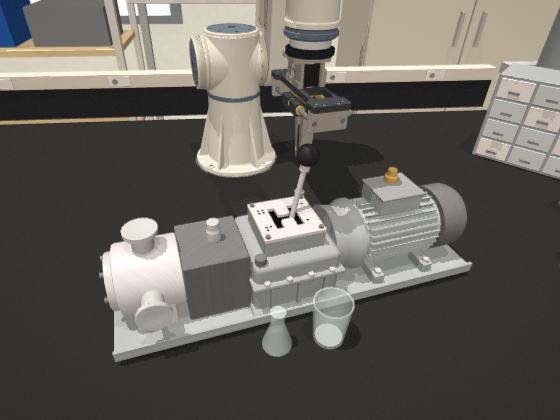

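View pics/top3.png

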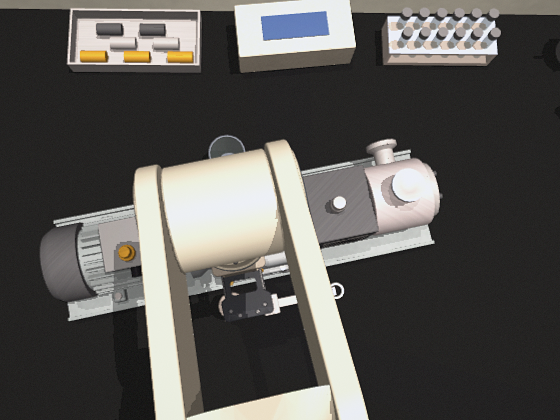

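Contact is made: the ball follows with a 32 mm offset, now at f=-0.12. I'll push another 21 mm to neutral, slowly.

Emit:
jog_arm([
  [[0,0.01,0,0,1],[0,0.02,0,0,1],[0,0.03,0,0,1],[0,0.037,0,0,1],[0,0.042,0,0,1]],
])

```text
time: 3.95
position: [515.9, 108.1, 251.1]
tool_rot: [1.989, 2.432, 0.0]
force: [-3.1, -0.1, 3.2]
finger_gap: 0.5
```

```bash
python3 - <<'E'
from h import *
st();look("scene",4)
E
```

```text
t 3.95 pos [515.9 108.1 251.1] mach [-32.5  47.3] toolx yaw 101.45 F [-3.1 -0.1  3.2] gap 0.5
scene n 460 ball [546.9 111.2 275. ] mach [-1.5 44.2] f -0.008 a -0.248 res 1.74 pix [300 135  25  37 460]
```

The ball is in neutral (f≈0 within measurement). I'll back off and go around to its left side.

Emit:
jog_arm([
  [[0,-0.04,0,0,1],[0.05,-0.04,0,0,1],[0.1,-0.04,0,0,1],[0.1,0.02,0,0,1],[0.1,0.065,0,0,1]],
])

```text
time: 4.5
position: [538.9, 164.6, 251.3]
tool_rot: [1.986, 2.432, 0.003]
force: [0.8, 0.2, 0.4]
finger_gap: 0.6
```

```bash
python3 - <<'E'
from h import *
st();look("scene",5)
im=cv2.imread("pics/scene5.png");cv2.imwrite("pics/s5.png",cv2.resize(im[80:280,200:420],None,fx=2.7,fy=2.7))
E
```

```text
t 4.5 pos [538.9 164.6 251.3] mach [ 1.2 98.1] toolx yaw 101.54 F [0.8 0.2 0.4] gap 0.6
scene n 409 ball [547.6 111.3 274.9] mach [-0.8 44.1] f -0.004 a -0.247 res 0.58 pix [301 148  24  24 409]
```

View pics/s5.png

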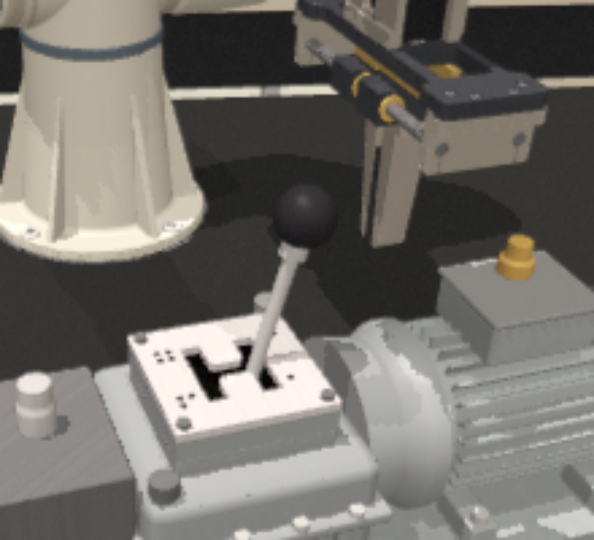

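The lever is in neutral on the left (f≈-0.004) and the fingers are to its left. Pushing across.

Emit:
jog_arm([
  [[-0.03,-0.001,0,0,1],[-0.052,-0.001,0,0,1],[-0.068,-0.001,0,0,1],[-0.084,-0.001,0,0,1],[-0.1,-0.001,0,0,1]],
])

```text
time: 5.05
position: [546.8, 114.0, 251.8]
tool_rot: [-1.99, -2.431, -0.003]
force: [-1.0, 4.2, 4.4]
finger_gap: 0.4
```

```bash
python3 - <<'E'
from h import *
st();look("scene",6)
E
```

```text
t 5.05 pos [546.8 114.  251.8] mach [-1. 47.] toolx yaw 101.41 F [-1.   4.2  4.4] gap 0.4
scene n 435 ball [552.5  87.7 279.2] mach [-0.6 20. ] f -0.003 a -0.111 res 0.84 pix [287 148  25  26 435]
```

Emit:
jog_arm([
  [[-0.014,0,0,0,1],[-0.028,0,0,0,1],[-0.042,0,0,0,1],[-0.056,0,0,0,1],[-0.07,0,0,0,1]],
])

```text
time: 5.6
position: [553.8, 79.5, 251.0]
tool_rot: [-1.989, -2.432, 0.0]
force: [-1.6, 3.1, 2.0]
finger_gap: 0.2
```

Emit:
jog_arm([
  [[-0.012,0,0,0,1],[-0.024,0,0,0,1],[-0.034,0,0,0,1],[-0.042,0,0,0,1],[-0.048,0,0,0,1]],
])

```text
time: 6.1
position: [558.2, 56.3, 250.5]
tool_rot: [-1.988, -2.431, 0.001]
force: [-0.1, 3.3, -2.4]
finger_gap: 0.8
```

```bash
python3 - <<'E'
from h import *
st();look("scene",7)
im=cv2.imread("pics/scene7.png");cv2.imwrite("pics/s7.png",cv2.resize(im[80:280,200:420],None,fx=2.7,fy=2.7))
E
```

```text
t 6.1 pos [558.2  56.3 250.5] mach [ -1.3 -11.9] toolx yaw 101.45 F [-0.1  3.3 -2.4] gap 0.8
scene n 450 ball [564.2  30.  276.4] mach [ -0.6 -38.9] f -0.003 a 0.218 res 0.95 pix [254 148  23  32 450]
```

View pics/s7.png

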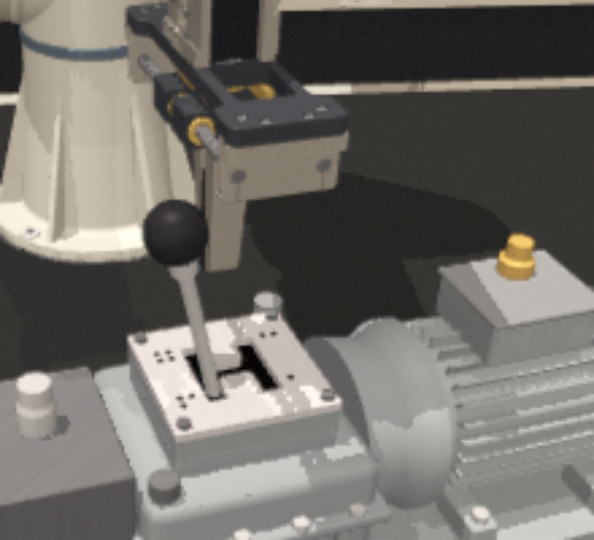

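The lever stands across the channel at a≈0.22. I'll nudge it towards the right stop in small steps while watching the force.

Emit:
jog_arm([
  [[-0.004,0,0,0,1],[-0.008,0,0,0,1],[-0.01,0,0,0,1],[-0.01,0,0,0,1]],
])

```text
time: 6.55
position: [559.5, 51.6, 251.0]
tool_rot: [-1.989, -2.432, 0.0]
force: [-0.9, 3.1, -2.6]
finger_gap: 0.4
```

```bash
python3 - <<'E'
from h import *
st();look("scene",8)
E
```

```text
t 6.55 pos [559.5  51.6 251. ] mach [ -0.9 -16.7] toolx yaw 101.45 F [-0.9  3.1 -2.6] gap 0.4
scene n 447 ball [565.3  24.9 275.6] mach [ -0.5 -44. ] f -0.003 a 0.247 res 0.88 pix [251 149  23  31 447]
```

The lever is on the right side in neutral (a≈0.247, f≈0). I'll go around behind the ball.

Emit:
jog_arm([
  [[0.05,0,0,0,1],[0.05,-0.07,0,0,1],[0.05,-0.13,0,0,1],[0,-0.13,0,0,1],[-0.055,-0.13,0,0,1]],
])

```text
time: 7.1
position: [501.2, 11.2, 252.0]
tool_rot: [1.985, 2.432, 0.001]
force: [0.5, 0.2, 0.7]
finger_gap: 0.6
```

```bash
python3 - <<'E'
from h import *
st();look("scene",9)
E
```

```text
t 7.1 pos [501.2  11.2 252. ] mach [-66.  -44.8] toolx yaw 101.57 F [0.5 0.2 0.7] gap 0.6
scene n 459 ball [565.2  24.8 275.4] mach [ -0.6 -44.1] f -0.004 a 0.248 res 0.56 pix [250 155  24  25 459]
```

Emit:
jog_arm([
  [[0,0.04,0,0,1],[0,0.06,0,0,1],[0,0.074,0,0,1],[0,0.088,0,0,1],[0,0.102,0,0,1]],
])

```text
time: 7.65
position: [551.3, 22.1, 251.2]
tool_rot: [-1.988, -2.432, 0.001]
force: [-3.3, -1.7, 3.8]
finger_gap: 0.3
```

```bash
python3 - <<'E'
from h import *
st();look("scene",10)
E
```

```text
t 7.65 pos [551.3  22.1 251.2] mach [-14.8 -44.1] toolx yaw 101.48 F [-3.3 -1.7  3.8] gap 0.3
scene n 494 ball [581.8  28.4 274.7] mach [ 16.4 -44. ] f 0.091 a 0.248 res 0.89 pix [253 156  25  30 494]
```

Emit:
jog_arm([
  [[0,0.014,0,0,1],[0,0.028,0,0,1],[0,0.042,0,0,1],[0,0.054,0,0,1],[0,0.062,0,0,1]],
])

```text
time: 8.2
position: [581.6, 28.4, 250.3]
tool_rot: [-1.988, -2.431, 0.001]
force: [-3.8, -0.4, -3.5]
finger_gap: 0.7
```

```bash
python3 - <<'E'
from h import *
st();look("scene",11)
E
```

```text
t 8.2 pos [581.6  28.4 250.3] mach [ 16.2 -43.9] toolx yaw 101.46 F [-3.8 -0.4 -3.5] gap 0.7
scene n 538 ball [611.6  35.7 269.6] mach [ 47.  -42.6] f 0.264 a 0.248 res 0.96 pix [258 168  27  31 538]
```

Now f≈0.264. I'll take the last 6 mm towards the stop in 1 to 1.5 mm steps.

Emit:
jog_arm([
  [[0,0.003,0,0,1],[0,0.006,0,0,1],[0,0.008,0,0,1],[0,0.008,0,0,1]],
])

```text
time: 8.65
position: [585.6, 29.0, 251.1]
tool_rot: [1.989, 2.432, 0.0]
force: [-3.7, -0.2, -3.0]
finger_gap: 0.4
```

Emit:
jog_arm([
  [[0,0.002,0,0,1],[0,0.004,0,0,1]],
])

```text
time: 8.85
position: [587.5, 29.4, 251.1]
tool_rot: [-1.989, -2.432, -0.0]
force: [-3.3, 0.0, -3.1]
finger_gap: 0.5
```

```bash
python3 - <<'E'
from h import *
st();look("scene",12)
E
```

```text
t 8.85 pos [587.5  29.4 251.1] mach [ 22.1 -44.1] toolx yaw 101.46 F [-3.3  0.  -3.1] gap 0.5
scene n 542 ball [617.3  37.2 268.1] mach [ 52.8 -42.3] f 0.298 a 0.249 res 1.0 pix [259 171  28  30 542]
```

f reads 0.298 with only friction force so far. I'll feel for the stop with 1 mm more.

Emit:
jog_arm([
  [[0,0.001,0,0,1],[0,0.002,0,0,1],[0,0.002,0,0,1]],
])

```text
time: 9.2
position: [588.6, 29.5, 251.1]
tool_rot: [1.989, 2.432, 0.0]
force: [-4.6, 0.5, -3.3]
finger_gap: 0.6
```

Emit:
jog_arm([
  [[0,0.001,0,0,1],[0,0.002,0,0,1],[0,0.002,0,0,1]],
])

```text
time: 9.5
position: [589.4, 29.7, 251.0]
tool_rot: [-1.988, -2.432, 0.0]
force: [-5.0, -0.6, -3.5]
finger_gap: 0.3
```

Emit:
jog_arm([
  [[0,0.001,0,0,1],[0,0.002,0,0,1],[0,0.002,0,0,1]],
])

```text
time: 9.8
position: [590.2, 29.9, 250.9]
tool_rot: [-1.988, -2.432, 0.001]
force: [-5.6, -0.4, -3.6]
finger_gap: 0.4
```

```bash
python3 - <<'E'
from h import *
st();look("scene",13)
E
```

```text
t 9.8 pos [590.2  29.9 250.9] mach [ 24.9 -44.1] toolx yaw 101.46 F [-5.6 -0.4 -3.6] gap 0.4
scene n 554 ball [619.2  37.6 267.5] mach [ 54.8 -42.2] f 0.309 a 0.249 res 1.57 pix [260 159  27  43 554]
```

The force is rising gently and the vision reading is at the stop, so the lever is home. I'll withdraw straight back, then up and away.

Emit:
jog_arm([
  [[0,-0.02,0,0,1],[0,-0.07,0,0,1],[0,-0.14,0,0,1],[0,-0.2,-0.06,0,1],[0,-0.26,-0.14,0,1]],
])

```text
time: 10.35
position: [461.6, 3.8, 321.1]
tool_rot: [-1.988, -2.432, 0.0]
force: [-0.0, 0.4, 1.6]
finger_gap: 0.1
```

Emit:
jog_arm([
  [[0,0,-0.08,0,1],[0.09,0,-0.1,0,1],[0.18,0,-0.1,0,1],[0.27,0,-0.1,0,1],[0.36,0,-0.1,0,1]],
])

```text
time: 10.85
position: [427.7, 182.3, 372.6]
tool_rot: [1.988, 2.429, 0.007]
force: [1.2, -0.7, -0.2]
finger_gap: 0.2
```

Emit:
jog_arm([
  [[0.09,0,0,0,1],[0.18,0,0,0,1],[0.27,0,0,0,1],[0.3,0,0,0,1],[0.3,0,0,0,1]],
])

```text
time: 11.35
position: [397.5, 329.3, 371.6]
tool_rot: [1.985, 2.435, 0.004]
force: [1.5, -0.5, 0.2]
finger_gap: 0.6
```

```bash
python3 - <<'E'
from h import *
st();look("scene",14);look("top",14)
E
```

```text
t 11.35 pos [397.5 329.3 371.6] mach [-104.8  287.5] toolx yaw 101.62 F [ 1.5 -0.5  0.2] gap 0.6
scene n 475 ball [619.3  37.9 267.5] mach [ 55. -42.] f 0.311 a 0.248 res 0.52 pix [261 176  26  27 475]
top n 524 ball [618.3  38.7 266.9] mach [ 54.2 -41. ] f 0.306 a 0.241 res 0.71 pix [269 154  27  26 524]
```

View pics/top14.png

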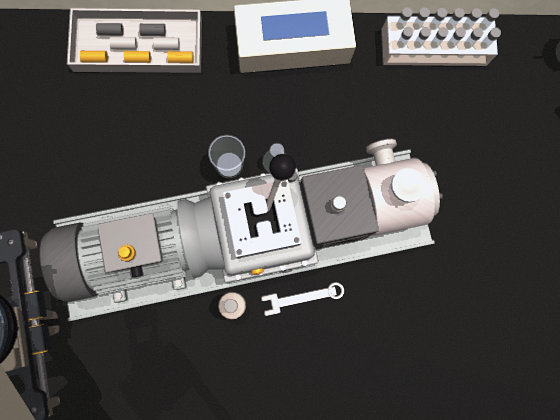

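View pics/scene14.png

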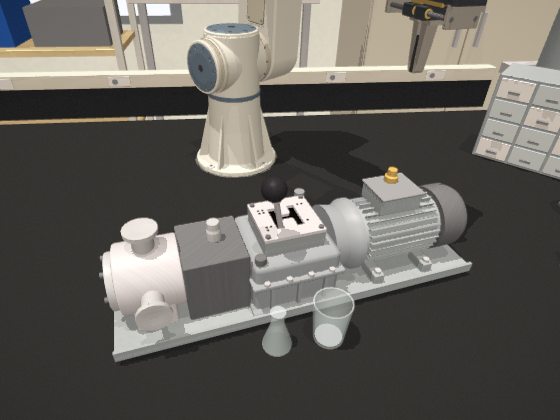

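The top view shows the ball at (283,167) with the rod at the front-right, three-dot slot end. The bottle (232,306), spanner, beaker, flask, socket and plug appear where they were in the first pictures. The arm is clear, so I'll hand in.

```bash
python3 -c "
from cell import *
hand_in();print(sense()['time'])"
```

```text
the job is handed in; nothing more can be done
the job is handed in; nothing more can be done
```

The lever is home in third and I've handed the job in; it took about 11.5 s of the 72 s allowed. With closed fingertips I pushed the ball from outside: out of second into neutral, across the gate to the right side, then forward in small steps until it was home.

- **Lever position:** after letting go, the two cameras gave lever_fore 0.311 and 0.306 rad and lever_across 0.248 and 0.241 rad. The fore readings are slightly past the 0.30 stop, which is within calibration error. In neutral on the right I measured lever_across about 0.247 and lever_fore about 0.00.
- **Forces:** readings at the end of each move stayed under about 8 N. I never felt a hard stop, only a gentle rise from about 3 to 6 N over the last few millimetres, so "fully home" rests mainly on the camera readings.
- **Surroundings:** in the last pictures all six loose items looked unmoved and upright. I compared them by eye, not by measurement. The arm finished well clear, with no contact force.

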